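Settle a rocking D-section bar on its flat in the corner stop

ROBOT

A 6-joint arm with a two-finger parallel gripper is mounted at the origin on a cart in front of the work surface, level with it; the furniture and walls round the work are solid. World frame = base frame: x ahead of the robot, y to its left, z up, the work surface at z = 0. Lengths are in m, angles in rad, forces in N, time in s.
With the tool pointing down it reaches from about 0.35 to 1 m from the base axis. Payload 7.1 kg.
Tool frame: the origin (TCP) lies at the very end of the fingers, on their centre line; the grasp point (between the pads) lies 19 mm behind it (bot.grasp_offset is the distance from the TCP to the grasp point, in m); z points along the fingers, y is the line along which they close (so a half turn about z gives the same grasp; the last joint's range is limited). The gripper opens to 85 mm and grips with 20 to 120 N. Pads are 22 mm wide; open, the fingers measure 114 mm over their backs; the gripper's body (76 mm by 85 mm) begins 54 mm behind the grasp point. The pads swing forward as they close: fully open they stand 13 mm farther back than shut.
Start: joints at [-1.283, 0.423, 1.63, -0, 1.089, -0.019], TCP at [0.189, -0.596, 0.231] pointing down, gripper open.
Joint ranges: [-3, 3], [-0.9, 2.11], [0.09, 2.58], [-1.31, 4.45], [0.11, 2.69], [-2.54, 2.54]. Speed limits (rad/s): [2.39, 2.39, 3.01, 3.14, 3.14, 3.14].

INTERFACE

Orientations are given as a unit quaternion [w, x, y, z].
In Python, from station import bot gives the robot as it stands.
- The arm moves only by the tool play_rows, never from a script. Its argument "increments" is a list of rows, each an object with "travel": the shift along the tool's x, y, z as a fraction of full scale, a list of three; "twist": the turn, a rotation vector about the tool's x, y, z as a fraction of full scale, a list of three; "fingers": the opening, from -1 (shut) to 1 (fully open), so that 0 is half open. In form: [{"travel": [x, y, z], "twist": [wx, wy, wz], "fingers": fingers}, ...]. A call has exactly 10 rows; each row shifts and turns the commanded pose from where the row before left it, along the tool's axes as they then stand; what a row does not reach is not made up. Full scale, the value 1, is 2.5 cm for a shift and pi rad for a turn. A row lasts 1/12 s, in which the tool goes at most 41.7 mm and 7.16 degrees, less where a joint would pass 70% of its speed; a pose out of reach is approached as far as the arm can. A call with a number of a shift or a turn outside -1 to 1 is refused whole. A call with a gripper value outside its range is refused whole. The fingers move at their own pace and stop on an object; "force" is the grip in N (left out, the last holds). Time passes only in rows, so rows that do not move let the fingers close, or fill a call up. It gives the time, the measured TCP pose, the force, the opening and the grip force at its end, in the units of the state.
- bot.sense(): the state, without advancing time (a new reading comes with each control period).
- bot.capture(name): name is "scene" or "top" or "wrist"; returns a dict with "image" (384x512x3 uint8, red, green, blue), "range_z" (384x512 float32, m along the optical axis (not along the pixel's ray), 0 where there is no reading), "fx", "fy", "cx", "cy" (pixels), "rvec" (rotation vector, rad) and "tvec" (3), from world to camera coordinates, as OpenCV has them; the wrist camera has in their place "hand_eye" (4x4, takes a point from camera to tool coordinates, whose origin is the TCP and whose axes are the flange's). Camera axes: x right, y down, z forward; pixel columns grow to the right and rows downward; lengths in m; the calibration is good to about 2 mm. A picture is of the moment at which its call begins: read the wrist's pose just before it.
- bot.job_done(): hands the job in; it is judged then, once.
Trained networks look in a picture, given as the dict that the camera call returned (one of the last four; its "shot" number tells which), for a name from the list of things; names that differ only in an ending like _2 or _b are one class to them, and where a whole thing is asked for, a point or a joint stands for the part that bears it (a point fixed in the world has none). Each returns a list of dicts, best first, with "confidence" (0 to 1); they miss things now and then, are a little off and sometimes report something else, mostly with a low value. They report only what shows in the picture. A call takes as long as a camera call.
- bot.find_in(label, picture): "centre" ([x, y, z] in m, in the coordinates of the camera as it stood for that picture, good to about 4 mm: the middle of the surface that is visible of it).
- bot.spot_point(label, picture): "centre" ([x, y, z] in m, in the coordinates of the camera as it stood for that picture, good to about 4 mm: a listed point, or the origin of a listed thing).
The state is a dict: "time": time; "joint_pos": joint angles; "dq": joint speeds; "joint_torque": joint torques, N m; "tcp_pos": TCP position; "orientation": TCP orientation; "contact_force": force on the tool from outside, world axes, zero at the start; "moment": the same for the moment, N m; "finger_gap": finger opening in m; "gripper_force": force on a finger pad.
Only numpy, scipy, OpenCV 4.12 (cv2) and the standard library are available. Lean on these libraries where they do the work, as an engineer would, in place of code of your own. Each camera call takes 0.05 s, during which the arm holds its last target. There are 200 camera calls.

TASK

The short D-section steel bar lies on its round back with its flat side up, so it rocks at the least touch. Turn it over so that it lies steady on its flat side, then slide it fully home into the aluminium corner stop: its long side flush against the long fence and its end against the short arm. Do not disturb the screwdriver, terminal strip, caliper or bottle lying around it.

Things in the scene. Friction and masses are not known exactly. Their poses are not given: they have to be found in the camera images.
- saddle_bar: Steel D-bar, 0.35 kg: cylinder, radius 28 mm, length 90, with a 50 mm wide flat 13 mm from its axis (41 mm high flat up or down, 56 wide). Origin: centre of the flat; y along the bar, z from flat to round back. Starts flat up and rocks about y when touched. Pushed low from behind, fingertips slanting under it, it rolls and past about 125 deg tips onto its flat, 80 mm on; then it slides.
- corner_stop: L of aluminium bar, 24 mm high, 18 thick, fixed to the bench; place and yaw vary. Origin: inner corner at bench height, z up. The fence runs 280 mm along -y, inner face x = 0, the bar comes from the -x (robot's) side. The short arm runs 40 mm along -x, inner face y = 0. Home, the bar's origin is at x = -28, y = -45 mm in this frame, its length along y.
- screwdriver: Red screwdriver, 138 mm long and 22 mm thick, lying loose to the left of the bar; origin under its middle. Leave it alone.
- terminal_strip: Cream strip of screw terminals, 60 mm long, 17 wide, 13 high, lying loose near the front right of the bench; origin under its middle. Leave it alone.
- caliper: Caliper, 150 mm long and 38 mm wide, lying loose on the left; origin under its middle. Leave it alone.
- flux_bottle: Small dark bottle, 25 mm across and 79 mm tall, standing loose just left of the short arm of the corner stop; origin under its middle. Leave it alone.

How it is judged:
On the way:
1. the bar lies still on its flat side (angle between saddle_bar's own z axis and vertical below 0.06 rad and angular speed of saddle_bar below 0.3 rad/s), for 0.2 s.
At the end, for the whole second after the job is handed in: The bar lies at rest on its flat side on the bench (within 0.06 rad), its long side within 3.5 mm of the fence and parallel to it within 0.06 rad, its end within 3.5 mm of the short arm (angle between saddle_bar's own z axis and vertical below 0.06 rad and height (world z) of saddle_bar below 0.004 m and x of saddle_bar in the frame of corner_stop between -0.0315 and -0.025 m and y of saddle_bar in the frame of corner_stop between -0.0485 and -0.042 m and angle between the y axis of saddle_bar and the y axis of corner_stop, either way round below 0.06 rad and linear speed of saddle_bar below 0.01 m/s); the robot touches nothing.
It fails at once if a bystander is disturbed: screwdriver, terminal strip, caliper or bottle moved more than 20 mm, or the bottle tipped (distance of any of screwdriver, terminal_strip, caliper, flux_bottle from where it was at the start of the episode above 0.02 m or angle between flux_bottle's own z axis and vertical above 0.5 rad).
It also fails if it takes over 64 s, if anything falls off the work surface, if the arm or the gripper's body presses on something with over 40 N, if the wrist force passes 120 N, or if a joint passes its speed limit or range.

## Working session

There is one attempt and no reset: what is moved stays moved. The work goes in short steps, Python scripts to look and compute and a tool call to move; the robot and the scene stay as the last step left them, time stands still between calls to the robot, and variables do not carry over. Pictures are saved under pics/ and viewed, at most 10 in all, crops included, and the job is handed in when it is done.

Besides the shell and the picture viewer there is one more tool, called by a JSON object that holds its "name" and its "arguments", one argument or row to a line. play_rows: Moves the arm, as the interface text tells. Shift numbers are shares of 2.5 cm and turn numbers shares of pi rad, none past 1 either way. Its arguments: {"type":"object","properties":{"increments":{"type":"array"},"force":{"type":"number"}},"required":["increments"]}

```bash
mkdir -p pics; ls
cat > h.py <<'E'
import numpy as np,cv2
from station import bot
from scipy.spatial.transform import Rotation as R
def w2c(p): 
    M=np.eye(4);M[:3,:3]=cv2.Rodrigues(np.array(p['rvec'],float))[0];M[:3,3]=np.ravel(p['tvec']);return M
def c2w(p,s=None):
    if 'hand_eye' in p:
        T=np.eye(4);q=s['orientation'];T[:3,:3]=R.from_quat([q[1],q[2],q[3],q[0]]).as_matrix();T[:3,3]=s['tcp_pos'];return T@np.array(p['hand_eye'])
    return np.linalg.inv(w2c(p))
def cloud(p,s=None):
    z=p['range_z'];v,u=np.mgrid[:z.shape[0],:z.shape[1]]
    P=np.stack([(u-p['cx'])/p['fx']*z,(v-p['cy'])/p['fy']*z,z],-1);T=c2w(p,s)
    W=P@T[:3,:3].T+T[:3,3];W[z==0]=np.nan;return W
def save(p,n): cv2.imwrite('pics/'+n+'.png',cv2.cvtColor(p['image'],cv2.COLOR_RGB2BGR))
E
python3 - <<'E'
from h import *
np.set_printoptions(precision=4,suppress=True)
s=bot.sense();print(s)
for c in ['top','scene']:
    p=bot.capture(c);save(p,c+'0');T=c2w(p)
    print(c,'cam at',T[:3,3])
    for n in ['saddle_bar','corner_stop','screwdriver','terminal_strip','caliper','flux_bottle']:
        for f in (bot.find_in,bot.spot_point):
            print(n,f.__name__,[(np.round(T[:3,:3]@d['centre']+T[:3,3],4),round(d['confidence'],2)) for d in f(n,p)[:2]])
E
```

```text
pics
{'time': 0.0, 'joint_pos': array([-1.283 ,  0.4239,  1.6307, -0.    ,  1.0886, -0.019 ]), 'dq': array([-0.0005, -0.0002, -0.0007,  0.0007, -0.0011, -0.0008]), 'joint_torque': array([ -0.0028, -55.7385, -28.1742,  -0.0003,   0.0071,   0.    ]), 'tcp_pos': array([ 0.1886, -0.5953,  0.2305]), 'orientation': array([-0.0008,  0.9883,  0.1528, -0.0001]), 'contact_force': array([-0.4218, -0.7147,  0.5974]), 'moment': array([-0.035 , -0.0073,  0.0323]), 'gripper_force': 0.0, 'finger_gap': 0.08558930410000762}
top cam at [0.3818 0.0178 1.3541]
saddle_bar call [(array([ 0.4652, -0.0986,  0.0389]), 0.6)]
saddle_bar call [(array([ 0.4623, -0.0993,  0.0425]), 0.92), (array([0.6177, 0.1405, 0.0031]), 0.46)]
corner_stop call [(array([ 0.6686, -0.0773,  0.0204]), 0.91)]
corner_stop call [(array([ 0.6653,  0.0391, -0.0038]), 0.83)]
screwdriver call [(array([0.4702, 0.1236, 0.018 ]), 0.69)]
screwdriver call [(array([ 0.5029,  0.1247, -0.001 ]), 0.7)]
terminal_strip call [(array([ 0.4408, -0.2763,  0.0064]), 0.6)]
terminal_strip call [(array([ 0.4431, -0.2777, -0.0033]), 0.61)]
caliper call [(arra
[... 311 characters left out ...]
_bar call [(array([ 0.4669, -0.0947,  0.0393]), 0.73)]
corner_stop call [(array([ 0.6733, -0.043 ,  0.0287]), 0.97)]
corner_stop call [(array([0.6745, 0.0368, 0.0053]), 0.6)]
screwdriver call [(array([0.4717, 0.1325, 0.014 ]), 0.58)]
screwdriver call [(array([ 0.5018,  0.1258, -0.    ]), 0.64)]
terminal_strip call [(array([ 0.4354, -0.2652,  0.0135]), 0.56)]
terminal_strip call [(array([ 0.4393, -0.2754,  0.0034]), 0.43)]
caliper call [(array([0.5987, 0.3193, 0.0083]), 0.63), (array([ 0.4661, -0.0773,  0.039 ]), 0.46)]
caliper call [(array([ 0.6066,  0.3325, -0.0005]), 0.69)]
flux_bottle call [(array([0.6168, 0.1475, 0.0365]), 0.73)]
flux_bottle call [(array([0.6176, 0.1404, 0.0008]), 0.43)]
```

Run:
```python
from h import *
np.set_printoptions(precision=4,suppress=True)
p=bot.capture('top');W=cloud(p)
X,Y,Z=W[...,0],W[...,1],W[...,2]
# bar
def rect(m,lab):
    m=m.astype(np.uint8);n,l,st,c=cv2.connectedComponentsWithStats(m)
    k=1+np.argmax(st[1:,4]);P=W[l==k];r=cv2.minAreaRect(P[:,:2].astype(np.float32)*1000)
    print(lab,len(P),r,'z',np.percentile(P[:,2],[5,50,95]));print(cv2.boxPoints(r));return P
roi=lambda a,b,c,d:(X>a)&(X<b)&(Y>c)&(Y<d)
rect(roi(.38,.56,-.2,.02)&(Z>.033),'bar top')
rect(roi(.38,.56,-.2,.02)&(Z>.012),'bar')
P=rect(roi(.58,.78,-.35,.09)&(Z>.014)&(Z<.035),'stop')
i=cv2.convexHull(P[:,:2].astype(np.float32)*1000);print(cv2.approxPolyDP(i,6,True).reshape(-1,2))
# inner face: min x per y bin
for y in np.arange(-.24,.06,.02):
    q=P[(P[:,1]>y)&(P[:,1]<y+.02)]
    if len(q):print(round(y+.01,3),q[:,0].min(),q[:,0].max())
p2=cv2.resize(p['image'][:,:],None,fx=1.5,fy=1.5);cv2.imwrite('pics/topbig.png',p2[...,::-1])
```

```text
bar top 568 ((466.9534606933594, -101.00958251953125), (90.0838623046875, 55.27357864379883), 76.62046813964844) z [0.0358 0.0407 0.0449]
[[ 429.644  -138.4339]
 [ 483.4174 -151.2242]
 [ 504.2629  -63.5853]
 [ 450.4895  -50.795 ]]
bar 588 ((466.88372802734375, -100.97138977050781), (90.08699035644531, 55.48597717285156), 76.55496215820312) z [0.0348 0.0406 0.0449]
[[ 429.4279 -138.3298]
 [ 483.3932 -151.231 ]
 [ 504.3395  -63.613 ]
 [ 450.3743  -50.7118]]
stop 701 ((658.3872680664062, -97.57168579101562), (297.142578125, 56.980777740478516), 89.73556518554688) z [0.018  0.0234 0.028 ]
[[ 629.2115 -246.0099]
 [ 686.1917 -246.2729]
 [ 687.563    50.8665]
 [ 630.5828   51.1295]]
[[ 631.4061   50.7901]
 [ 661.2847 -242.2974]
 [ 676.4039 -245.4699]
 [ 687.1851   47.8515]]
-0.23 0.6606633938428174 0.6811196150567671
-0.21 0.6620331582688898 0.6801343433339504
-0.19 0.6621106864853292 0.6795961822769061
-0.17 0.663488077174825 0.6799800235762514
-0.15 0.6649561726465709 0.6801121616539375
-0.13 0.663946743205593 0.683195154502477
-0.11 0.6645485398484162 0.6834386344863681
-0.09 0.6655400823462561 0.6831295622016419
-0.07 0.666410466137874 0.6838985256662804
-0.05 0.666389035240788 0.6837273706549964
-0.03 0.667441706300992 0.6836801450869017
-0.01 0.6681095724352653 0.6872403091856643
0.01 0.6683873480302283 0.6869714726368712
0.03 0.6305251347901595 0.6872646846405938
0.05 0.6312963919636574 0.6875351446130704
```

View pics/topbig.png

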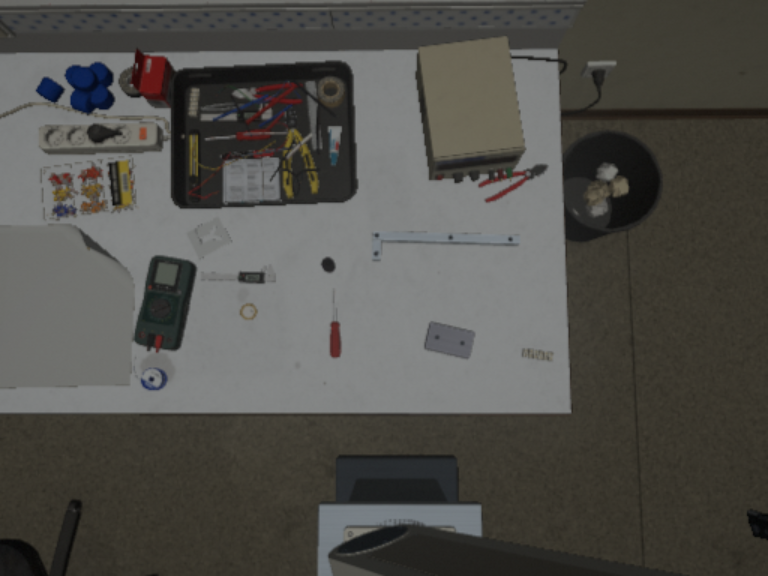

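View pics/scene0.png

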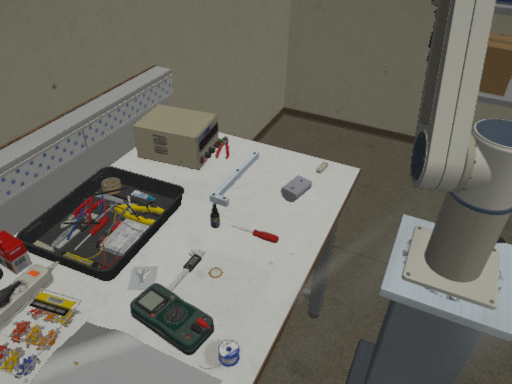

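{"name": "play_rows", "arguments": {
  "increments": [
    {"travel":[0,0,0],"twist":[0,0,0.0344],"fingers":0},
    {"travel":[0,0,0],"twist":[0,0,0.0344],"fingers":0},
    {"travel":[0,0,0],"twist":[0,0,0.0344],"fingers":0},
    {"travel":[0,0,0],"twist":[0,0,0.0344],"fingers":0},
    {"travel":[0,0,0],"twist":[0,0,0.0344],"fingers":0},
    {"travel":[0.14,-1,0],"twist":[0,0,0],"fingers":0},
    {"travel":[0.14,-1,0],"twist":[0,0,0],"fingers":0},
    {"travel":[0.14,-1,0],"twist":[0,0,0],"fingers":0},
    {"travel":[0.14,-1,0],"twist":[0,0,0],"fingers":0},
    {"travel":[0.14,-1,0],"twist":[0,0,0],"fingers":0}
  ]
}}

```text
time: 2.18
tcp_pos: [0.2349, -0.4772, 0.2313]
orientation: [0.0, 0.993, -0.117, 0.0]
contact_force: [0.4, -0.6, 0.7]
finger_gap: 0.043
gripper_force: 0.0
```

{"name": "play_rows", "arguments": {
  "increments": [
    {"travel":[0.14,-1,0],"twist":[0,0,0],"fingers":0},
    {"travel":[0.14,-1,0],"twist":[0,0,0],"fingers":0},
    {"travel":[0.14,-1,0],"twist":[0,0,0],"fingers":0},
    {"travel":[0.14,-1,0],"twist":[0,0,0],"fingers":0},
    {"travel":[0.14,-1,0],"twist":[0,0,0],"fingers":0},
    {"travel":[0.14,-1,0],"twist":[0,0,0],"fingers":0},
    {"travel":[0.14,-1,0],"twist":[0,0,0],"fingers":0},
    {"travel":[0.14,-1,0],"twist":[0,0,0],"fingers":0},
    {"travel":[0.14,-1,0],"twist":[0,0,0],"fingers":0},
    {"travel":[0.14,-1,0],"twist":[0,0,0],"fingers":0}
  ]
}}

```text
time: 3.02
tcp_pos: [0.3269, -0.2421, 0.2315]
orientation: [0.0, 0.993, -0.117, 0.0]
contact_force: [0.0, 0.2, -0.0]
finger_gap: 0.0427
gripper_force: 0.0
```

{"name": "play_rows", "arguments": {
  "increments": [
    {"travel":[0.14,-1,0],"twist":[0,0,0],"fingers":0},
    {"travel":[0.14,-1,0],"twist":[0,0,0],"fingers":0},
    {"travel":[0.14,-1,0],"twist":[0,0,0],"fingers":0},
    {"travel":[0.14,-1,0],"twist":[0,0,0],"fingers":0},
    {"travel":[0.14,-1,0],"twist":[0,0,0],"fingers":0},
    {"travel":[0.14,-1,0],"twist":[0,0,0],"fingers":0},
    {"travel":[0.14,-0.8,0],"twist":[0,0,0],"fingers":0},
    {"travel":[0,0,0],"twist":[0,0,0],"fingers":0},
    {"travel":[0,0,0],"twist":[0,0,0],"fingers":0},
    {"travel":[0,0,0],"twist":[0,0,0],"fingers":0}
  ]
}}

```text
time: 3.85
tcp_pos: [0.3897, -0.0836, 0.2314]
orientation: [0.0, 0.993, -0.116, -0.0]
contact_force: [-0.7, 0.1, 0.1]
finger_gap: 0.0427
gripper_force: 0.0
```

{"name": "play_rows", "arguments": {
  "increments": [
    {"travel":[0,0,0],"twist":[0,0.0333,0],"fingers":0},
    {"travel":[0,0,0],"twist":[0,0.0333,0],"fingers":0},
    {"travel":[0,0,0],"twist":[0,0.0333,0],"fingers":0},
    {"travel":[0,0,0],"twist":[0,0.0333,0],"fingers":0},
    {"travel":[0,0,0],"twist":[0,0.0333,0],"fingers":0},
    {"travel":[0,0,0],"twist":[0,0,0],"fingers":0},
    {"travel":[0,0,0],"twist":[0,0,0],"fingers":0},
    {"travel":[0,0,0],"twist":[0,0,0],"fingers":0},
    {"travel":[0,0,0],"twist":[0,0,0],"fingers":0},
    {"travel":[0,0,0],"twist":[0,0,0],"fingers":0}
  ]
}}

```text
time: 4.68
tcp_pos: [0.3912, -0.0839, 0.232]
orientation: [0.03, 0.959, -0.113, 0.257]
contact_force: [-0.6, 0.3, -0.4]
finger_gap: 0.0428
gripper_force: 0.0
```

Run:
```python
from h import *
np.set_printoptions(precision=4,suppress=True)
s=bot.sense();p=bot.capture('wrist');save(p,'w1');print(s['joint_pos'],s['tcp_pos'],s['orientation'])
W=cloud(p,s);X,Y,Z=W[...,0],W[...,1],W[...,2]
def rect(m,lab):
    n,l,st,c=cv2.connectedComponentsWithStats(m.astype(np.uint8));k=1+np.argmax(st[1:,4]);P=W[l==k]
    print(lab,len(P),cv2.minAreaRect(P[:,:2].astype(np.float32)*1000),np.percentile(P[:,2],[5,50,95]));return P
roi=lambda a,b,c,d:(X>a)&(X<b)&(Y>c)&(Y<d)
rect(roi(.38,.56,-.2,.02)&(Z>.036)&(Z<.05),'flat')
P=rect(roi(.6,.78,-.35,.09)&(Z>.018)&(Z<.035),'stop')
print(cv2.approxPolyDP(cv2.convexHull(P[:,:2].astype(np.float32)*1000),5,True).reshape(-1,2))
```

```text
[-0.2453 -0.1111  2.4059  0.0179  0.3238  1.5438] [ 0.3912 -0.0839  0.232 ] [ 0.0302  0.9594 -0.1127  0.2568]
flat 3132 ((465.8457946777344, -98.4387435913086), (90.00187683105469, 51.726261138916016), 76.61974334716797) [0.0389 0.0408 0.0425]
stop 3111 ((657.024169921875, -95.44766235351562), (297.74261474609375, 58.84186553955078), 89.04505157470703) [0.0197 0.0241 0.0255]
[[ 631.6794   53.6236]
 [ 661.162  -242.5747]
 [ 674.2712 -244.34  ]
 [ 688.8251   47.0877]]
```

View pics/w1.png

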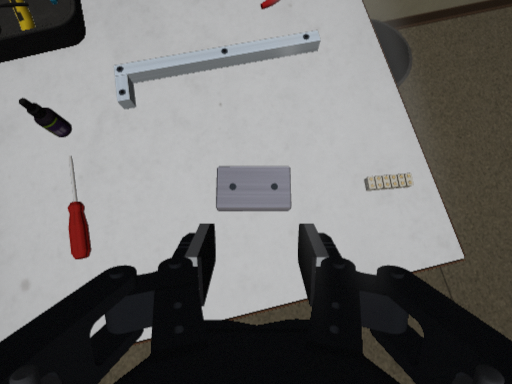

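{"name": "play_rows", "arguments": {
  "increments": [
    {"travel":[-0.37,-0.012,0.8],"twist":[0,0,0],"fingers":0},
    {"travel":[-0.37,-0.012,0.8],"twist":[0,0,0],"fingers":0},
    {"travel":[-0.37,-0.012,0.8],"twist":[0,0,0],"fingers":0},
    {"travel":[-0.37,-0.012,0.8],"twist":[0,0,0],"fingers":0},
    {"travel":[-0.37,-0.012,0.8],"twist":[0,0,0],"fingers":0},
    {"travel":[-0.37,-0.012,0.8],"twist":[0,0,0],"fingers":0},
    {"travel":[-0.37,-0.012,0.8],"twist":[0,0,0],"fingers":0},
    {"travel":[-0.37,-0.012,0.8],"twist":[0,0,0],"fingers":0},
    {"travel":[-0.37,-0.012,0.8],"twist":[0,0,0],"fingers":0},
    {"travel":[-0.37,-0.012,0.8],"twist":[0,0,0],"fingers":0}
  ]
}}

```text
time: 5.57
tcp_pos: [0.4155, -0.0919, 0.1159]
orientation: [0.015, 0.974, -0.112, 0.196]
contact_force: [-0.0, 0.5, 0.3]
finger_gap: 0.0425
gripper_force: 0.0
```

{"name": "play_rows", "arguments": {
  "increments": [
    {"travel":[0,0,0],"twist":[0,0,0],"fingers":0},
    {"travel":[0,0,0],"twist":[0,0,0],"fingers":0},
    {"travel":[0,0,0],"twist":[0,0,0],"fingers":0},
    {"travel":[0,0,0],"twist":[0,0,0],"fingers":0},
    {"travel":[0,0,0],"twist":[0,0,0],"fingers":0},
    {"travel":[0,0,0],"twist":[0,0,0],"fingers":0},
    {"travel":[0,0,0],"twist":[0,0,0],"fingers":0},
    {"travel":[0,0,0],"twist":[0,0,0],"fingers":0},
    {"travel":[0,0,0],"twist":[0,0,0],"fingers":0},
    {"travel":[0,0,0],"twist":[0,0,0],"fingers":0}
  ]
}}

```text
time: 6.4
tcp_pos: [0.4145, -0.0918, 0.1164]
orientation: [0.015, 0.974, -0.112, 0.196]
contact_force: [-0.2, -0.6, -0.1]
finger_gap: 0.0426
gripper_force: 0.0
```

Run:
```python
from h import *
np.set_printoptions(precision=4,suppress=True)
s=bot.sense();print(s['joint_pos'],s['tcp_pos'],s['orientation'])
```

```text
[-0.2672  0.2582  2.3836  0.2782  0.1085  1.2624] [ 0.4145 -0.0918  0.1164] [ 0.0148  0.974  -0.1122  0.1964]
```

```bash
cat > k.py <<'E'
import numpy as np
from scipy.optimize import least_squares
D=[(.4239,1.6307,1.0886,.6245,.2305),(-.1111,2.4059,.3238,.4001,.232),(.2582,2.3836,.1085,.4246,.1164)]
def fk(p,a,b,c):
    h,L2,L3,L5=p;return np.array([L2*np.sin(a)+L3*np.sin(a+b)+L5*np.sin(a+b+c),h+L2*np.cos(a)+L3*np.cos(a+b)+L5*np.cos(a+b+c)])
f=least_squares(lambda p:np.concatenate([fk(p,*d[:3])-d[3:] for d in D]),[.3,.4,.4,.25])
E
python3 - <<'E'
from k import *
print(f.x,f.fun)
def ik(r,z,tau):
    h,L2,L3,L5=f.x;s=np.pi-tau
    x=r-L5*np.sin(s);y=z-h-L5*np.cos(s);c=(x*x+y*y-L2**2-L3**2)/(2*L2*L3)
    if abs(c)>1:return None
    b=np.arccos(c);a=np.arctan2(x,y)-np.arctan2(L3*np.sin(b),L2+L3*np.cos(b));return np.round([a,b,s-a-b],2)
for r in (.40,.42,.44,.46,.48,.52,.56):
    print(r,[(t,ik(r,.008,np.radians(t))) for t in (0,5,10,15,20)])
E
```

```text
[0.20142488 0.52516744 0.45373163 0.22356643] [-0.00719054  0.01499141 -0.00674283 -0.0028744   0.01220914 -0.012117  ]
0.4 [(0, array([0.5 , 2.31, 0.33])), (5, array([0.49, 2.35, 0.21])), (10, array([0.48, 2.4 , 0.09])), (15, array([ 0.48,  2.44, -0.04])), (20, array([ 0.49,  2.48, -0.18]))]
0.42 [(0, array([0.52, 2.26, 0.36])), (5, array([0.51, 2.31, 0.24])), (10, array([0.5 , 2.35, 0.12])), (15, array([ 0.5 ,  2.4 , -0.01])), (20, array([ 0.5 ,  2.44, -0.15]))]
0.44 [(0, array([0.54, 2.22, 0.38])), (5, array([0.52, 2.26, 0.27])), (10, array([0.51, 2.31, 0.15])), (15, array([0.51, 2.35, 0.02])), (20, array([ 0.51,  2.39, -0.11]))]
0.46 [(0, array([0.56, 2.17, 0.41])), (5, array([0.54, 2.22, 0.3 ])), (10, array([0.53, 2.26, 0.18])), (15, array([0.52, 2.31, 0.05])), (20, array([ 0.53,  2.35, -0.08]))]
0.48 [(0, array([0.58, 2.12, 0.44])), (5, array([0.56, 2.17, 0.32])), (10, array([0.55, 2.22, 0.2 ])), (15, array([0.54, 2.26, 0.08])), (20, array([ 0.54,  2.3 , -0.05]))]
0.52 [(0, array([0.62, 2.03, 0.5 ])), (5, array([0.6 , 2.08, 0.38])), (10, array([0.58, 2.12, 0.26])), (15, array([0.58, 2.17, 0.14])), (20, array([0.57, 2.21, 0.01]))]
0.56 [(0, array([0.66, 1.93, 0.56])), (5, array([0.64, 1.98, 0.44])), (10, array([0.62, 2.03, 0.32])), (15, array([0.61, 2.07, 0.2 ])), (20, array([0.61, 2.12, 0.07]))]
```

{"name": "play_rows", "arguments": {
  "increments": [
    {"travel":[0,0,0],"twist":[0.03,0,0],"fingers":0},
    {"travel":[0,0,0],"twist":[0.03,0,0],"fingers":0},
    {"travel":[0,0,0],"twist":[0.03,0,0],"fingers":0},
    {"travel":[0,0,0],"twist":[0,0.02,0],"fingers":0},
    {"travel":[0,0,0],"twist":[0,0.02,0],"fingers":0},
    {"travel":[-0.36,0.17,0.6],"twist":[0,0,0],"fingers":0},
    {"travel":[-0.36,0.17,0.6],"twist":[0,0,0],"fingers":0},
    {"travel":[-0.36,0.17,0.6],"twist":[0,0,0],"fingers":0},
    {"travel":[0,0,0],"twist":[0,0,0],"fingers":0},
    {"travel":[0,0,0],"twist":[0,0,0],"fingers":0}
  ]
}}

```text
time: 7.23
tcp_pos: [0.4039, -0.0894, 0.0864]
orientation: [-0.035, 0.973, -0.104, 0.205]
contact_force: [0.9, 0.4, -0.0]
finger_gap: 0.0426
gripper_force: 0.0
```

```bash
cat > st.py <<'E'
from h import *
np.set_printoptions(precision=4,suppress=True)
s=bot.sense();q=s['orientation'];M=R.from_quat([q[1],q[2],q[3],q[0]]).as_matrix()
print(s['time'],s['joint_pos'],s['tcp_pos'],s['contact_force']);print(M)
n=np.array([.973,-.232,0]);b=np.array([-.232,-.973,0])
z=M[:,2];print('tilt fwd',np.degrees(np.arctan2(z@n,-z[2])),'right',np.degrees(np.arcsin(z@b)),'yaw err',np.degrees(np.arctan2(M[:,1]@n,M[:,1]@b)))
E
python3 st.py
```

```text
7.2333 [-0.3727  0.3509  2.4187  1.6407  0.1737 -0.1973] [ 0.4039 -0.0894  0.0864] [ 0.8604  0.3996 -0.0282]
[[ 0.8942 -0.1873  0.4067]
 [-0.2163 -0.976   0.0261]
 [ 0.392  -0.1113 -0.9132]]
tilt fwd 23.10880426527292 right -6.87660144681853 yaw err 2.5472639722175168
```

{"name": "play_rows", "arguments": {
  "increments": [
    {"travel":[0,0,0],"twist":[0,0.02,0],"fingers":0},
    {"travel":[0,0,0],"twist":[0,0.02,0],"fingers":0},
    {"travel":[0,0,0],"twist":[0,0.01,0],"fingers":0},
    {"travel":[-0.3,0.06,0.54],"twist":[0,0,0],"fingers":0},
    {"travel":[-0.3,0.06,0.54],"twist":[0,0,0],"fingers":0},
    {"travel":[0,0,0],"twist":[-0.01,0,0],"fingers":0},
    {"travel":[0,0,0],"twist":[-0.01,0,0],"fingers":0},
    {"travel":[0,0,0],"twist":[-0.01,0,0],"fingers":0},
    {"travel":[0,0,0],"twist":[-0.008,0,0],"fingers":0},
    {"travel":[0,0,0],"twist":[0,0,0],"fingers":0}
  ]
}}

```text
time: 8.07
tcp_pos: [0.4041, -0.0822, 0.0557]
orientation: [0.017, 0.965, -0.117, 0.235]
contact_force: [0.2, 0.3, 0.1]
finger_gap: 0.0424
gripper_force: 0.0
```

```bash
python3 st.py
```

```text
8.0667 [-0.2474  0.4719  2.474   3.0527  0.2806 -1.4853] [ 0.4041 -0.0822  0.0557] [0.2    0.2523 0.069 ]
[[ 0.8621 -0.2339  0.4495]
 [-0.2178 -0.972  -0.0882]
 [ 0.4575 -0.0219 -0.8889]]
tilt fwd 27.249165495920813 right -1.0592831891196097 yaw err -0.12003112230428827
```

{"name": "play_rows", "arguments": {
  "increments": [
    {"travel":[0,0,0],"twist":[-0.006,0.014,0],"fingers":0},
    {"travel":[-0.15,0.02,0.45],"twist":[0,0,0],"fingers":0},
    {"travel":[-0.15,0.02,0.45],"twist":[0,0,0],"fingers":0},
    {"travel":[-0.15,0.02,0.45],"twist":[0,0,0],"fingers":0},
    {"travel":[-0.15,0,0.45],"twist":[0,0,0],"fingers":0},
    {"travel":[0,0,0],"twist":[0,0,0],"fingers":0},
    {"travel":[0,0,0],"twist":[0,0,0],"fingers":0},
    {"travel":[0,0,0],"twist":[0,0,0],"fingers":0},
    {"travel":[0,0,0],"twist":[0,0,0],"fingers":0},
    {"travel":[0,0,0],"twist":[0,0,0],"fingers":0}
  ]
}}

```text
time: 8.9
tcp_pos: [0.4122, -0.0866, 0.0094]
orientation: [0.029, 0.959, -0.119, 0.255]
contact_force: [0.7, 1.0, 0.6]
finger_gap: 0.0426
gripper_force: 0.0
```

```bash
python3 st.py
```

```text
8.9 [-0.2341  0.6637  2.4731  3.1449  0.5144 -1.561 ] [ 0.4122 -0.0866  0.0094] [0.6569 0.9959 0.6353]
[[ 0.8415 -0.2436  0.4822]
 [-0.2138 -0.9699 -0.1167]
 [ 0.4961 -0.0049 -0.8682]]
tilt fwd 29.752704477866395 right 0.09644854121056941 yaw err -0.6856083463450114
```

{"name": "play_rows", "arguments": {
  "increments": [
    {"travel":[0.173,0,0.1],"twist":[0,0,0],"fingers":0},
    {"travel":[0.173,0,0.1],"twist":[0,0,0],"fingers":0},
    {"travel":[0.173,0,0.1],"twist":[0,0,0],"fingers":0},
    {"travel":[0.173,0,0.1],"twist":[0,0,0],"fingers":0},
    {"travel":[0.173,0,0.1],"twist":[0,0,0],"fingers":0},
    {"travel":[0.173,0,0.1],"twist":[0,0,0],"fingers":0},
    {"travel":[0.173,0,0.1],"twist":[0,0,0],"fingers":0},
    {"travel":[0.173,0,0.1],"twist":[0,0,0],"fingers":0},
    {"travel":[0.173,0,0.1],"twist":[0,0,0],"fingers":0},
    {"travel":[0.173,0,0.1],"twist":[0,0,0],"fingers":0}
  ]
}}

```text
time: 9.73
tcp_pos: [0.4604, -0.0989, 0.0081]
orientation: [0.029, 0.959, -0.119, 0.254]
contact_force: [-2.9, -0.3, 0.2]
finger_gap: 0.0428
gripper_force: 1.0
```

```bash
python3 st.py; python3 -c "
from h import *
p=bot.capture('wrist');save(p,'w2')"
```

```text
9.7333 [-0.2359  0.6507  2.3713  3.1453  0.3974 -1.5631] [ 0.4604 -0.0989  0.0081] [-2.9042 -0.3387  0.1955]
[[ 0.8426 -0.2437  0.4803]
 [-0.2139 -0.9698 -0.1169]
 [ 0.4943 -0.0042 -0.8693]]
tilt fwd 29.631269042370235 right 0.13257398300533263 yaw err -0.6940896655227591
```

View pics/w2.png

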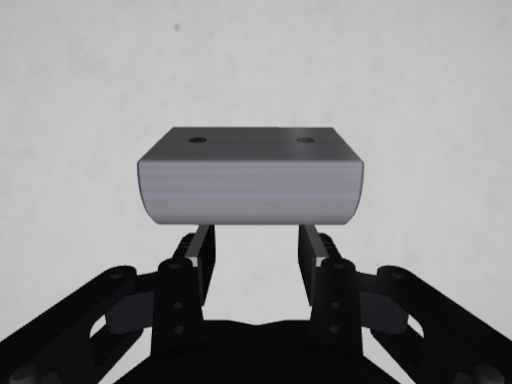

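The bar (about 140–362, 127–223) is rolling forward, with its flat turned away and both fingertips square behind it. I'll keep pushing.

{"name": "play_rows", "arguments": {
  "increments": [
    {"travel":[0.173,0,0.1],"twist":[0,0,0],"fingers":0},
    {"travel":[0.173,0,0.1],"twist":[0,0,0],"fingers":0},
    {"travel":[0.173,0,0.1],"twist":[0,0,0],"fingers":0},
    {"travel":[0.173,0,0.1],"twist":[0,0,0],"fingers":0},
    {"travel":[0.173,0,0.1],"twist":[0,0,0],"fingers":0},
    {"travel":[0.173,0,0.1],"twist":[0,0,0],"fingers":0},
    {"travel":[0.173,0,0.1],"twist":[0,0,0],"fingers":0},
    {"travel":[0,0,0],"twist":[0,0,0],"fingers":0},
    {"travel":[0,0,0],"twist":[0,0,0],"fingers":0},
    {"travel":[0,0,0],"twist":[0,0,0],"fingers":0}
  ]
}}

```text
time: 10.62
tcp_pos: [0.4945, -0.1074, 0.0081]
orientation: [0.029, 0.959, -0.119, 0.255]
contact_force: [0.0, -0.6, -0.4]
finger_gap: 0.043
gripper_force: 0.0
```

```bash
cat > look.py <<'E'
import sys
from h import *
np.set_printoptions(precision=4,suppress=True)
s=bot.sense();p=bot.capture('wrist');save(p,sys.argv[1]);print(s['time'],s['tcp_pos'],s['contact_force'],s['joint_pos'])
W=cloud(p,s);X,Y,Z=W[...,0],W[...,1],W[...,2]
m=(X>.4)&(X<.66)&(Y>-.25)&(Y<.03)&(Z>.006)&(Z<.06)
m[:, :]&=(np.mgrid[:384,:512][0]<int(sys.argv[2]))
n,l,st,c=cv2.connectedComponentsWithStats(m.astype(np.uint8));k=1+np.argmax(st[1:,4]);P=W[l==k]
print(len(P),cv2.minAreaRect(P[:,:2].astype(np.float32)*1000),np.percentile(P[:,2],[1,50,99]))
T=P[P[:,2]>np.percentile(P[:,2],99)-.004];print('top',len(T),cv2.minAreaRect(T[:,:2].astype(np.float32)*1000))
E
python3 look.py w3 225
```

```text
10.6167 [ 0.4945 -0.1074  0.0081] [ 0.0187 -0.5756 -0.3547] [-0.2369  0.6508  2.3005  3.1445  0.3281 -1.5634]
19274 ((546.7699584960938, -118.73395538330078), (90.6297607421875, 49.726356506347656), 75.66378021240234) [0.0126 0.0376 0.0417]
top 9435 ((549.4297485351562, -119.49699401855469), (90.10799407958984, 29.800065994262695), 76.16500091552734)
```

View pics/w3.png

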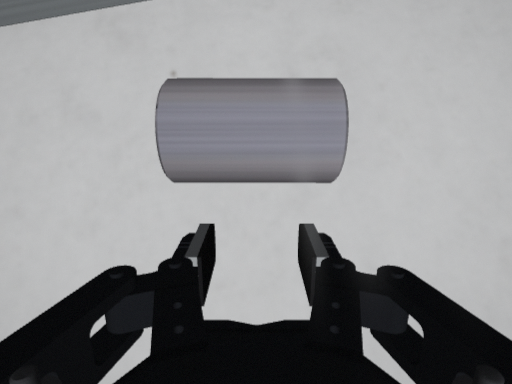

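The bar now lies on its round back-up, flat-down position (157–348, 78–183). Next I unflip the wrist with the same sideways trick while rising.

{"name": "play_rows", "arguments": {
  "increments": [
    {"travel":[0.2,0,-0.9],"twist":[0,0,0],"fingers":0},
    {"travel":[0.45,0,-0.8],"twist":[0,0,0],"fingers":0},
    {"travel":[0,0,0],"twist":[0.03,0,0],"fingers":0},
    {"travel":[0,0,0],"twist":[0.03,0,0],"fingers":0},
    {"travel":[0,0,0],"twist":[0.03,0,0],"fingers":0},
    {"travel":[0.4,-0.2,-0.7],"twist":[0,0,0],"fingers":0},
    {"travel":[0.4,-0.2,-0.7],"twist":[0,0,0],"fingers":0},
    {"travel":[0.4,-0.2,-0.7],"twist":[0,0,0],"fingers":0},
    {"travel":[0.4,-0.2,-0.7],"twist":[0,0,0],"fingers":0},
    {"travel":[0.4,-0.2,-0.7],"twist":[0,0,0],"fingers":0}
  ]
}}

```text
time: 11.5
tcp_pos: [0.4942, -0.0952, 0.1252]
orientation: [-0.02, 0.957, -0.105, 0.269]
contact_force: [-0.6, 0.1, -0.4]
finger_gap: 0.0425
gripper_force: 0.0
```

{"name": "play_rows", "arguments": {
  "increments": [
    {"travel":[0,0,0],"twist":[0,-0.025,0],"fingers":1},
    {"travel":[0,0,0],"twist":[0,-0.025,0],"fingers":1},
    {"travel":[0,0,0],"twist":[0,-0.025,0],"fingers":1},
    {"travel":[0,0,0],"twist":[0,-0.03,0],"fingers":1},
    {"travel":[0,0,0],"twist":[0,-0.03,0],"fingers":1},
    {"travel":[0,0,0],"twist":[0,-0.03,0],"fingers":1},
    {"travel":[0,0,0],"twist":[-0.02,0,0],"fingers":1},
    {"travel":[0,0,0],"twist":[-0.02,0,0],"fingers":1},
    {"travel":[0,0,0],"twist":[-0.02,0,0],"fingers":1},
    {"travel":[0,0,0],"twist":[0,0,0],"fingers":1}
  ]
}}

```text
time: 12.33
tcp_pos: [0.5015, -0.0778, 0.1258]
orientation: [-0.004, 0.977, -0.102, 0.187]
contact_force: [-0.6, 0.5, 0.0]
finger_gap: 0.0854
gripper_force: 0.0
```

```bash
python3 st.py
```

```text
12.3333 [-0.2035  0.3248  2.1993  0.1809  0.2482  1.4087] [ 0.5015 -0.0778  0.1258] [-0.5618  0.4502  0.0032]
[[ 0.9094 -0.1983  0.3657]
 [-0.2013 -0.9791 -0.0303]
 [ 0.364  -0.046  -0.9302]]
tilt fwd 21.308792620863905 right -3.1715729779350763 yaw err 1.9629975290541972
```

{"name": "play_rows", "arguments": {
  "increments": [
    {"travel":[0,0,-0.5],"twist":[-0.006,-0.038,0],"fingers":1},
    {"travel":[0,0,-0.5],"twist":[-0.006,-0.038,0],"fingers":1},
    {"travel":[0,0,-0.5],"twist":[-0.006,-0.038,0],"fingers":1},
    {"travel":[0,0,-1],"twist":[0,0,-0.0378],"fingers":1},
    {"travel":[0,0,-1],"twist":[0,0,-0.0378],"fingers":1},
    {"travel":[0,0,-1],"twist":[0,0,-0.0378],"fingers":1},
    {"travel":[0,0,-1],"twist":[0,0,-0.0378],"fingers":1},
    {"travel":[0,0,-1],"twist":[0,0,-0.0378],"fingers":1},
    {"travel":[0,0,-1],"twist":[0,0,-0.0378],"fingers":1},
    {"travel":[0,0,-1],"twist":[0,0,-0.0378],"fingers":1}
  ]
}}

```text
time: 13.17
tcp_pos: [0.487, -0.0737, 0.3356]
orientation: [0.006, 0.95, 0.311, 0.015]
contact_force: [0.2, -1.1, -0.4]
finger_gap: 0.0854
gripper_force: 0.0
```

{"name": "play_rows", "arguments": {
  "increments": [
    {"travel":[0,0,0],"twist":[0,0,-0.0378],"fingers":1},
    {"travel":[0,0,0],"twist":[0,0,-0.0378],"fingers":1},
    {"travel":[0,0,0],"twist":[0,0,-0.0378],"fingers":1},
    {"travel":[0,0,0],"twist":[0,0,-0.0378],"fingers":1},
    {"travel":[0,0,0],"twist":[0,0,-0.0378],"fingers":1},
    {"travel":[0,0,0],"twist":[0,0,-0.0378],"fingers":1},
    {"travel":[0,0,0],"twist":[0,0,0],"fingers":1},
    {"travel":[0,0,0],"twist":[0,0,0],"fingers":1},
    {"travel":[0,0,0],"twist":[0,0,0],"fingers":1},
    {"travel":[0,0,0],"twist":[0,0,0],"fingers":1}
  ]
}}

```text
time: 14.0
tcp_pos: [0.4875, -0.0749, 0.3346]
orientation: [0.013, 0.786, 0.618, 0.01]
contact_force: [-0.6, 0.6, 1.0]
finger_gap: 0.0857
gripper_force: 0.0
```

```bash
cat > look2.py <<'E'
import sys
from h import *
np.set_printoptions(precision=4,suppress=True)
s=bot.sense();p=bot.capture('wrist');save(p,sys.argv[1]);print(s['time'],s['tcp_pos'],s['joint_pos'])
q=s['orientation'];M=R.from_quat([q[1],q[2],q[3],q[0]]).as_matrix();print(M)
W=cloud(p,s);X,Y,Z=W[...,0],W[...,1],W[...,2]
def big(m):
    n,l,st,c=cv2.connectedComponentsWithStats(m.astype(np.uint8));k=1+np.argmax(st[1:,4]);return W[l==k]
def bar():
    P=big((X>.45)&(X<.66)&(Y>-.25)&(Y<.04)&(Z>.028)&(Z<.06));r=cv2.minAreaRect(P[:,:2].astype(np.float32)*1000);print('bar',len(P),r,np.percentile(P[:,2],[1,50,99]));return P
def stop():
    P=big((X>.6)&(X<.72)&(Y>-.35)&(Y<.09)&(Z>.0205)&(Z<.0275))
    # fence inner edge: min x per y bin
    b=[];a=[]
    for y in np.arange(P[:,1].min()+.01,.0,.004):
        q=P[(P[:,1]>y)&(P[:,1]<y+.004)]
        if len(q)>3:b.append((q[:,1].mean(),q[:,0].min(),q[:,0].max()))
    b=np.array(b);f=np.polyfit(b[:,0],b[:,1],1);g=np.polyfit(b[:,0],b[:,2],1)
    print('inner',f,'std',(b[:,1]-np.polyval(f,b[:,0])).std(),'outer',g)
    for x in np.arange(.63,.668,.004):
        q=P[(P[:,0]>x)&(P[:,0]<x+.004)&(P[:,1]>0)]
        if len(q)>3:a.append((q[:,0].mean(),q[:,1].min(),q[:,1].max()))
    a=np.array(a);print('arm',a)
    return f,a
B=bar()
try: stop()
except Exception as e: print(e)
E
python3 look2.py w4
```

```text
14.0 [ 0.4875 -0.0749  0.3346] [-0.1752  0.095   1.8221 -0.0023  1.1918  0.0638]
[[ 0.236   0.9712  0.0318]
 [ 0.9718 -0.2358 -0.0078]
 [-0.0001  0.0327 -0.9995]]
bar 1755 ((550.6890869140625, -118.85963439941406), (90.25314331054688, 47.608524322509766), 75.95559692382812) [0.0285 0.0382 0.0421]
inner [0.033  0.6694] std 0.0002910740849101532 outer [0.0326 0.6866]
arm [[0.6322 0.0383 0.0555]
 [0.636  0.0372 0.0548]
 [0.6401 0.0376 0.055 ]
 [0.6439 0.0369 0.0541]
 [0.648  0.0371 0.0544]
 [0.6519 0.0365 0.0545]
 [0.6559 0.0365 0.0541]
 [0.6597 0.0367 0.054 ]
 [0.6641 0.0363 0.0541]
 [0.6685 0.0012 0.0536]]
```

View pics/w4.png

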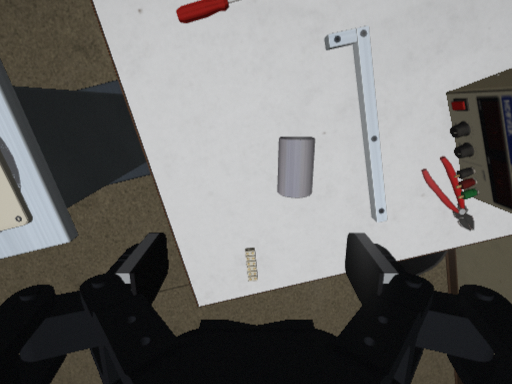

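The bar is at (296, 167) and the fence runs (365, 35)–(380, 218), with the arm at (340, 38). These match the depth fits. I'll go down for the grasp.

{"name": "play_rows", "arguments": {
  "increments": [
    {"travel":[-0.112,0.28,0.9],"twist":[0.0104,0,0],"fingers":1},
    {"travel":[-0.112,0.28,0.9],"twist":[0,0,0],"fingers":1},
    {"travel":[-0.112,0.28,0.9],"twist":[0,0,0],"fingers":1},
    {"travel":[-0.112,0.28,0.9],"twist":[0,0,0],"fingers":1},
    {"travel":[-0.112,0.28,0.9],"twist":[0,0,0],"fingers":1},
    {"travel":[-0.112,0.28,0.9],"twist":[0,0,0],"fingers":1},
    {"travel":[-0.112,0.28,0.9],"twist":[0,0,0],"fingers":1},
    {"travel":[-0.112,0.28,0.9],"twist":[0,0,0],"fingers":1},
    {"travel":[-0.112,0.28,0.9],"twist":[0,0,0],"fingers":1},
    {"travel":[-0.112,0.28,0.9],"twist":[0,0,0],"fingers":1}
  ]
}}

```text
time: 14.88
tcp_pos: [0.5502, -0.1194, 0.1089]
orientation: [0.001, 0.786, 0.618, -0.0]
contact_force: [0.5, 0.1, -0.6]
finger_gap: 0.0856
gripper_force: 0.0
```

```bash
python3 st.py
python3 - <<'E'
from h import *
s=bot.sense();q=s['orientation'];M=R.from_quat([q[1],q[2],q[3],q[0]]).as_matrix()
print(M.T@(np.array([.550,-.119,.001])-s['tcp_pos'])/.025)
E
```

```text
14.8833 [-0.2344  0.5038  1.8454 -0.0014  0.7918  0.0043] [ 0.5502 -0.1194  0.1089] [ 0.534   0.0557 -0.5711]
[[ 0.2355  0.9719  0.0004]
 [ 0.9719 -0.2355 -0.0011]
 [-0.001   0.0006 -1.    ]]
tilt fwd 0.03548699991918818 right 0.056164784980672317 yaw err 89.78925214766396
[ 0.01951769 -0.01384544  4.31613867]
```

{"name": "play_rows", "arguments": {
  "increments": [
    {"travel":[0,0,0.86],"twist":[0,0,0],"fingers":1},
    {"travel":[0,0,0.86],"twist":[0,0,0],"fingers":1},
    {"travel":[0,0,0.86],"twist":[0,0,0],"fingers":1},
    {"travel":[0,0,0.86],"twist":[0,0,0],"fingers":1},
    {"travel":[0,0,0.8],"twist":[0,0,0],"fingers":1},
    {"travel":[0,0,0],"twist":[0,0,0],"fingers":1},
    {"travel":[0,0,0],"twist":[0,0,0],"fingers":0.6},
    {"travel":[0,0,0],"twist":[0,0,0],"fingers":0.4},
    {"travel":[0,0,0],"twist":[0,0,0],"fingers":0.2},
    {"travel":[0,0,0],"twist":[0,0,0],"fingers":0}
  ],
  "force": 30
}}

```text
time: 15.72
tcp_pos: [0.551, -0.1198, 0.0055]
orientation: [0.002, 0.786, 0.619, 0.0]
contact_force: [1.3, -0.3, 1.4]
finger_gap: 0.055
gripper_force: 33.0
```

```bash
python3 st.py|head -1; python3 -c "
from h import *
s=bot.sense();print(s['finger_gap'],s['gripper_force'])"
```

```text
15.7167 [-0.2344  0.6786  1.8642 -0.0026  0.5955  0.0048] [ 0.551  -0.1198  0.0055] [ 1.3262 -0.2855  1.3761]
0.055007919803418376 33.0352670699358
```

{"name": "play_rows", "arguments": {
  "increments": [
    {"travel":[0,0,0],"twist":[0,0,-0.0325],"fingers":0},
    {"travel":[0,0,0],"twist":[0,0,-0.0325],"fingers":0},
    {"travel":[0.4,0.225,0],"twist":[0,0,0],"fingers":0},
    {"travel":[0.4,0.225,0],"twist":[0,0,0],"fingers":0},
    {"travel":[0.4,0.225,0],"twist":[0,0,0],"fingers":0},
    {"travel":[0.4,0.225,0],"twist":[0,0,0],"fingers":0},
    {"travel":[0.4,0.225,0],"twist":[0,0,0],"fingers":0},
    {"travel":[0.4,0.225,0],"twist":[0,0,0],"fingers":0},
    {"travel":[0.4,0.225,0],"twist":[0,0,0],"fingers":0},
    {"travel":[0,0,0],"twist":[0,0,0],"fingers":0}
  ]
}}

```text
time: 16.55
tcp_pos: [0.5935, -0.0496, 0.0055]
orientation: [0.002, 0.718, 0.696, 0.001]
contact_force: [1.8, 5.5, 6.7]
finger_gap: 0.0549
gripper_force: 33.5
```

```bash
cat > rel.py <<'E'
from h import *
np.set_printoptions(precision=4,suppress=True)
s=bot.sense();q=s['orientation'];M=R.from_quat([q[1],q[2],q[3],q[0]]).as_matrix()
a=np.arctan(.033);S=np.array([[np.cos(a),np.sin(a)],[-np.sin(a),np.cos(a)]])
print('stopframe tcp',S.T@(s['tcp_pos'][:2]-[.6706,.0363]),'z',s['tcp_pos'][2],'yaw rel',np.degrees(np.arctan2(M[1,0],M[0,0]))-90+np.degrees(a),'F',S.T@s['contact_force'][:2],s['contact_force'][2],'gap',s['finger_gap'],'t',s['time'],'j',s['joint_pos'])
E
python3 rel.py
```

```text
stopframe tcp [-0.0743 -0.0884] z 0.005534011742066483 yaw rel 0.02827324526803321 F [1.5876 5.5389] 6.680828881222186 gap 0.05490162040257008 t 16.55 j [-0.1028  0.7059  1.792  -0.0019  0.6399 -0.0688]
```

{"name": "play_rows", "arguments": {
  "increments": [
    {"travel":[0.25,0.15,0],"twist":[0,0,0],"fingers":0},
    {"travel":[0.25,0.15,0],"twist":[0,0,0],"fingers":0},
    {"travel":[0.25,0.15,0],"twist":[0,0,0],"fingers":0},
    {"travel":[0.25,0.15,0],"twist":[0,0,0],"fingers":0},
    {"travel":[0.25,0.15,0],"twist":[0,0,0],"fingers":0},
    {"travel":[0.25,0.15,0],"twist":[0,0,0],"fingers":0},
    {"travel":[0.04,0,0],"twist":[0,0,0],"fingers":0},
    {"travel":[0.04,0,0],"twist":[0,0,0],"fingers":0},
    {"travel":[0.04,0,0],"twist":[0,0,0],"fingers":0},
    {"travel":[0,0,0],"twist":[0,0,0],"fingers":0}
  ]
}}

```text
time: 17.38
tcp_pos: [0.6163, -0.0124, 0.0055]
orientation: [0.002, 0.719, 0.695, 0.0]
contact_force: [-0.7, -5.5, 7.2]
finger_gap: 0.055
gripper_force: 33.6
```

```bash
python3 rel.py
```

```text
stopframe tcp [-0.0526 -0.0505] z 0.005523700736140391 yaw rel 0.009641933779925838 F [-0.5629 -5.515 ] 7.196558853740574 gap 0.05499692534138709 t 17.3833 j [-0.0381  0.7252  1.7427 -0.0044  0.6707 -0.0018]
```

{"name": "play_rows", "arguments": {
  "increments": [
    {"travel":[0.04,0,0],"twist":[0,0,0],"fingers":0},
    {"travel":[0.04,0,0],"twist":[0,0,0],"fingers":0},
    {"travel":[0.04,0,0],"twist":[0,0,0],"fingers":0},
    {"travel":[0,0,0],"twist":[0,0,0],"fingers":0},
    {"travel":[0,0,0],"twist":[0,0,0],"fingers":0},
    {"travel":[0,0,0],"twist":[0,0,0],"fingers":0},
    {"travel":[0,0,0],"twist":[0,0,0],"fingers":0},
    {"travel":[0,0,0],"twist":[0,0,0],"fingers":0},
    {"travel":[0,0,0],"twist":[0,0,0],"fingers":0},
    {"travel":[0,0,0],"twist":[0,0,0],"fingers":0}
  ]
}}

```text
time: 18.22
tcp_pos: [0.6165, -0.0095, 0.0056]
orientation: [0.002, 0.719, 0.695, 0.0]
contact_force: [0.1, -6.1, 7.4]
finger_gap: 0.0549
gripper_force: 33.6
```

```bash
python3 rel.py;python3 -c "
from h import *
p=bot.capture('top');a=p['image'][130:260,230:370];cv2.imwrite('pics/t2.png',cv2.resize(a,None,fx=5,fy=4.5)[...,::-1])"
```

```text
stopframe tcp [-0.0526 -0.0476] z 0.005561353900250074 yaw rel 0.002328290629244778 F [ 0.3444 -6.0682] 7.35669985214713 gap 0.05494385579523134 t 18.2167 j [-0.0334  0.7252  1.7425 -0.0043  0.6708  0.0029]
```

{"name": "play_rows", "arguments": {
  "increments": [
    {"travel":[0.04,0,0],"twist":[0,0,0],"fingers":0},
    {"travel":[0.04,0,0],"twist":[0,0,0],"fingers":0},
    {"travel":[0.04,0,0],"twist":[0,0,0],"fingers":0},
    {"travel":[0,0,0],"twist":[0,0,0],"fingers":0},
    {"travel":[0,0,0],"twist":[0,0,0],"fingers":0},
    {"travel":[0,0,0],"twist":[0,0,0],"fingers":0},
    {"travel":[0,0,0],"twist":[0,0,0],"fingers":0},
    {"travel":[0,0,0],"twist":[0,0,0],"fingers":0},
    {"travel":[0,0,0],"twist":[0,0,0],"fingers":0},
    {"travel":[0,0,0],"twist":[0,0,0],"fingers":0}
  ]
}}

```text
time: 19.1
tcp_pos: [0.6166, -0.0075, 0.0055]
orientation: [0.002, 0.719, 0.695, -0.0]
contact_force: [-0.8, -10.9, 7.0]
finger_gap: 0.0551
gripper_force: 33.6
```

```bash
python3 rel.py
```

```text
stopframe tcp [-0.0526 -0.0455] z 0.00553110943565872 yaw rel 0.0011564779236803435 F [ -0.4118 -10.9542] 6.998718531542731 gap 0.055074509681664365 t 19.1 j [-0.0296  0.7253  1.7424 -0.0059  0.6709  0.0079]
```

{"name": "play_rows", "arguments": {
  "increments": [
    {"travel":[0,0,0],"twist":[0,0,0],"fingers":0.55},
    {"travel":[0,0,0],"twist":[0,0,0],"fingers":0.55},
    {"travel":[0,0,-0.2],"twist":[0,0,0],"fingers":0.55},
    {"travel":[0,0,-0.7],"twist":[0,0,0],"fingers":0.55},
    {"travel":[0,0,-1],"twist":[0,0,0],"fingers":0.55},
    {"travel":[0,0,-1],"twist":[0,0,0],"fingers":0.55},
    {"travel":[0,-0.7,0],"twist":[0,0,0],"fingers":0.3},
    {"travel":[0,-0.7,0],"twist":[0,0,0],"fingers":0},
    {"travel":[0,-0.7,0],"twist":[0,0,0],"fingers":0},
    {"travel":[0,0,0],"twist":[0,0,0.0385],"fingers":0}
  ]
}}

```text
time: 19.93
tcp_pos: [0.5589, -0.0028, 0.0763]
orientation: [-0.001, 0.759, 0.651, -0.002]
contact_force: [-0.7, -0.6, -0.5]
finger_gap: 0.0426
gripper_force: 0.0
```

{"name": "play_rows", "arguments": {
  "increments": [
    {"travel":[0,0,0],"twist":[0,0,0.0385],"fingers":0},
    {"travel":[0,0,0],"twist":[0,0,0.0385],"fingers":0},
    {"travel":[0,0,0],"twist":[0,0,0.0385],"fingers":0},
    {"travel":[0,0,0],"twist":[0,0,0.0385],"fingers":0},
    {"travel":[0,0,0],"twist":[0,0,0.0385],"fingers":0},
    {"travel":[0,0,0],"twist":[0,0,0.0385],"fingers":0},
    {"travel":[0,0,0],"twist":[0,0,0.0385],"fingers":0},
    {"travel":[0,0,0],"twist":[0,0,0.0385],"fingers":0},
    {"travel":[0,0,0],"twist":[0,0,0.0385],"fingers":0},
    {"travel":[0,0,0],"twist":[0,0,0.0385],"fingers":0}
  ]
}}

```text
time: 20.77
tcp_pos: [0.5628, -0.003, 0.0767]
orientation: [0.001, 0.995, 0.101, 0.0]
contact_force: [-0.3, -0.1, -0.2]
finger_gap: 0.0428
gripper_force: 0.0
```

{"name": "play_rows", "arguments": {
  "increments": [
    {"travel":[0,0,0],"twist":[0,0,0.0385],"fingers":0},
    {"travel":[0,0,0],"twist":[0,0,0.0385],"fingers":0},
    {"travel":[0,0,0],"twist":[0,0,0],"fingers":0},
    {"travel":[0,0,0],"twist":[0,0,0],"fingers":0},
    {"travel":[0,0,0],"twist":[0,0,0],"fingers":0},
    {"travel":[0,0,0],"twist":[0,0,0],"fingers":0},
    {"travel":[0,0,0],"twist":[0,0,0],"fingers":0},
    {"travel":[0,0,0],"twist":[0,0,0],"fingers":0},
    {"travel":[0,0,0],"twist":[0,0,0],"fingers":0},
    {"travel":[0,0,0],"twist":[0,0,0],"fingers":0}
  ]
}}

```text
time: 21.6
tcp_pos: [0.5629, -0.0033, 0.0763]
orientation: [0.001, 1.0, -0.017, 0.0]
contact_force: [0.3, 0.2, 0.3]
finger_gap: 0.0427
gripper_force: 0.0
```

```bash
python3 rel.py; python3 look2.py w5|grep bar
```

```text
stopframe tcp [-0.1063 -0.0432] z 0.07632197346918788 yaw rel -90.04681317878384 F [0.3376 0.1963] 0.29493052901809114 gap 0.04270859476434541 t 21.6 j [-0.0262  0.5565  1.8557 -0.0025  0.7292  1.5803]
bar 11218 ((615.874755859375, -7.507713317871094), (90.3399658203125, 47.636573791503906), 87.5650863647461) [0.0284 0.0383 0.0416]
```

View pics/w5.png

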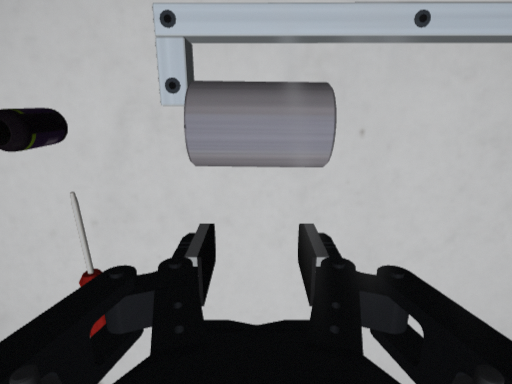

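The bar (185–336, 82–166) sits against the arm, parallel to the fence and about 25 mm short of it. I'll lower behind it and push.

{"name": "play_rows", "arguments": {
  "increments": [
    {"travel":[0,0.05,0.93],"twist":[0,0,0],"fingers":0},
    {"travel":[0,0,0.93],"twist":[0,0,0],"fingers":0},
    {"travel":[0,0,0.93],"twist":[0,0,0],"fingers":0},
    {"travel":[0.2,0,0],"twist":[0,0,0],"fingers":0},
    {"travel":[0.2,0,0],"twist":[0,0,0],"fingers":0},
    {"travel":[0.2,0,0],"twist":[0,0,0],"fingers":0},
    {"travel":[0.2,0,0],"twist":[0,0,0],"fingers":0},
    {"travel":[0.2,0,0],"twist":[0,0,0],"fingers":0},
    {"travel":[0.2,0,0],"twist":[0,0,0],"fingers":0},
    {"travel":[0,0,0],"twist":[0,0,0],"fingers":0}
  ]
}}

```text
time: 22.48
tcp_pos: [0.5945, -0.0058, 0.0075]
orientation: [0.001, 1.0, -0.017, 0.001]
contact_force: [-0.6, 1.2, 0.2]
finger_gap: 0.0424
gripper_force: 0.1
```

```bash
python3 rel.py
```

```text
stopframe tcp [-0.0747 -0.0445] z 0.007541369679435521 yaw rel -90.07132769180954 F [-0.6091  1.1906] 0.2450037952956452 gap 0.04241113328618581 t 22.4833 j [-0.0289  0.702   1.7935 -0.0027  0.6438  1.5783]
```

{"name": "play_rows", "arguments": {
  "increments": [
    {"travel":[0.1,0,0],"twist":[0,0,0],"fingers":0},
    {"travel":[0.1,0,0],"twist":[0,0,0],"fingers":0},
    {"travel":[0.06,0,0],"twist":[0,0,0],"fingers":0},
    {"travel":[0.06,0,0],"twist":[0,0,0],"fingers":0},
    {"travel":[0,0,0],"twist":[0,0,0],"fingers":0},
    {"travel":[0,0,0],"twist":[0,0,0],"fingers":0},
    {"travel":[0,0,0],"twist":[0,0,0],"fingers":0},
    {"travel":[0,0,0],"twist":[0,0,0],"fingers":0},
    {"travel":[0,0,0],"twist":[0,0,0],"fingers":0},
    {"travel":[0,0,0],"twist":[0,0,0],"fingers":0}
  ]
}}

```text
time: 23.32
tcp_pos: [0.6011, -0.006, 0.0067]
orientation: [0.001, 1.0, -0.017, 0.0]
contact_force: [-3.1, 0.3, 1.7]
finger_gap: 0.0428
gripper_force: 1.3
```

```bash
python3 rel.py
```

```text
stopframe tcp [-0.0681 -0.0445] z 0.006656522153729003 yaw rel -90.06986589675192 F [-3.1331  0.2141] 1.7226365211333057 gap 0.04284389635695263 t 23.3167 j [-0.0289  0.7099  1.7769 -0.0027  0.6542  1.5782]
```

{"name": "play_rows", "arguments": {
  "increments": [
    {"travel":[0.05,0,0],"twist":[0,0,0],"fingers":0},
    {"travel":[0.05,0,0],"twist":[0,0,0],"fingers":0},
    {"travel":[0.05,0,0],"twist":[0,0,0],"fingers":0},
    {"travel":[0,0,0],"twist":[0,0,0],"fingers":0},
    {"travel":[0,0,0],"twist":[0,0,0],"fingers":0},
    {"travel":[0,0,0],"twist":[0,0,0],"fingers":0},
    {"travel":[0,0,0],"twist":[0,0,0],"fingers":0},
    {"travel":[0,0,0],"twist":[0,0,0],"fingers":0},
    {"travel":[0,0,0],"twist":[0,0,0],"fingers":0},
    {"travel":[0,0,0],"twist":[0,0,0],"fingers":0}
  ]
}}

```text
time: 24.15
tcp_pos: [0.6026, -0.006, 0.0063]
orientation: [0.001, 1.0, -0.017, -0.002]
contact_force: [-9.1, -0.8, 7.2]
finger_gap: 0.0428
gripper_force: 4.3
```

```bash
python3 rel.py
```

```text
stopframe tcp [-0.0665 -0.0446] z 0.006348375518229359 yaw rel -90.06641652905317 F [-9.0773 -1.1399] 7.160381007281877 gap 0.04279172170347073 t 24.15 j [-0.0289  0.7131  1.7701 -0.0027  0.6624  1.5782]
```

{"name": "play_rows", "arguments": {
  "increments": [
    {"travel":[-0.3,0,0],"twist":[0,0,0],"fingers":0},
    {"travel":[-0.6,0,0],"twist":[0,0,0],"fingers":0},
    {"travel":[-0.8,0,0],"twist":[0,0,0],"fingers":0},
    {"travel":[-0.4,0,-1],"twist":[0,0,0],"fingers":0},
    {"travel":[-0.4,0,-1],"twist":[0,0,0],"fingers":0},
    {"travel":[-0.4,0,-1],"twist":[0,0,0],"fingers":0},
    {"travel":[0,0,-1],"twist":[0,0,0],"fingers":0},
    {"travel":[0,0,-1],"twist":[0,0,0],"fingers":0},
    {"travel":[0,0,0],"twist":[0,0,0],"fingers":0},
    {"travel":[0,0,0],"twist":[0,0,0],"fingers":0}
  ]
}}

```text
time: 24.98
tcp_pos: [0.534, -0.0034, 0.1333]
orientation: [0.001, 1.0, -0.017, 0.003]
contact_force: [-0.6, -0.0, -0.1]
finger_gap: 0.0427
gripper_force: 0.0
```

```bash
cat >> look2.py <<'E'
m=(X>.59)&(X<.72)&(Y>-.08)&(Y<.06)&(Z>.029)&(Z<.06);P=big(m);r=cv2.minAreaRect(P[:,:2].astype(np.float32)*1000);a=np.arctan(.033);S=np.array([[np.cos(a),np.sin(a)],[-np.sin(a),np.cos(a)]])
print('bar in stop frame',S.T@(np.array(r[0])/1000-[.6706,.0363]),r[1:],np.percentile(P[:,2],99))
E
python3 look2.py w6|tail -16
```

```text
[[ 0.9994 -0.0342  0.0058]
 [-0.0342 -0.9994 -0.0018]
 [ 0.0058  0.0016 -1.    ]]
bar 7464 ((638.74609375, -8.43023681640625), (90.20491027832031, 44.801692962646484), 88.39153289794922) [0.0285 0.0386 0.0419]
inner [0.0322 0.6689] std 0.0001404091252339791 outer [0.0344 0.6764]
arm [[0.6323 0.0393 0.0547]
 [0.636  0.039  0.0547]
 [0.64   0.0392 0.0541]
 [0.6441 0.0392 0.0543]
 [0.648  0.0396 0.0542]
 [0.652  0.0391 0.0534]
 [0.6561 0.0377 0.0539]
 [0.66   0.0376 0.0535]
 [0.664  0.0364 0.0535]
 [0.6684 0.     0.0537]]
bar in stop frame [-0.0286 -0.0458] ((90.2098388671875, 46.406734466552734), 88.08944702148438) 0.04190859914845565
```

View pics/w6.png

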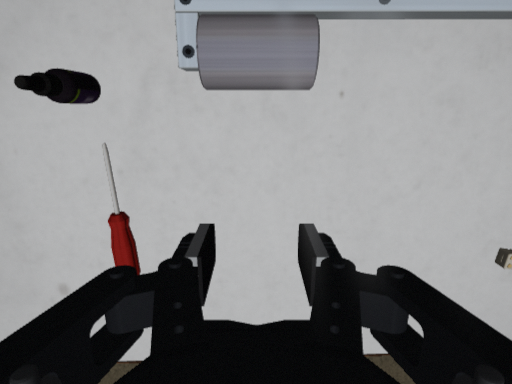

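The bar (198–320, 13–90) sits flush in the corner at (-28.6, -45.8) mm in the stop frame, parallel to the fence. The robot is clear of everything, so I'm handing in.

```bash
python3 -c "
from h import *
print(bot.job_done())"
```

```text
the job is handed in; nothing more can be done
None
```

The bar lies on its flat side, home in the corner stop: measured at (-28.6, -45.8) mm in the stop's frame (target -28, -45) and parallel to the fence. The arm touched none of the bystanders that I could see. I handed the job in at about 25 s, and no verdict came back.

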